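Uncap the reworked valve and close it with its cover plate

TASK

The reworked brass valve is ready to be closed up. Lift the yellow protective cap off its square flange and set it right way up into the blue cap holder, flat on the holder's floor and let go; only then lay the steel cover plate on the bare flange, lug upwards and without dropping it, so that it lies flush with its four edges lined up with those of the flange. Leave the spray can, the hand brush and the brass ring where they are.

Things in the scene. Friction and masses are not known exactly. Their poses are not given: they have to be found in the camera images.
- valve: Brass valve in a fixture bolted to the bench (cannot move). Dark base plate 136 x 96 mm, 14 high; pipe stubs along its x reach 66 mm to either side, 69 mm above the bench; square flange 58 x 58 mm, 10 thick, edges along its x and y, top face 90 mm above the bench. Origin: centre of the base underside, on the bench; z up.
- valve_face (a point): Centre of the valve flange's top face, 90 mm above the bench; x and y along the flange's edges, z up. The flange has a 28 mm bore in the middle and is hidden under the cap at the start.
- cap: Loose yellow plastic cap, 70 g, over the valve flange at the start (origin then 78 mm above the bench). Square, 69 x 69 mm outside, 64 x 64 inside, hollow below, skirt 12 deep, flat top 16 mm above its origin; on it a grip ridge 50 long (along x), 16 wide (along y), from 16 to 46 mm above the origin. Origin: centre of the skirt lower edge; z up.
- holder: Blue steel cap holder, a shallow square tray fixed to the bench, 94 x 94 mm outside, recess 84 x 84 mm, edges along its x and y, floor 6 mm above the bench, rim 20 mm above the bench. Origin: centre of its underside, on the bench; z up.
- holder_floor (a point): Centre of the holder's inner floor, 6 mm above the bench; axes as the holder's.
- cover: Loose steel cover plate, about 0.4 kg, lying on the bench: plate 58 x 58 mm, 10 thick, with a square lug 24 x 24 mm in its middle, rising from 10 to 44 mm above the origin; edges of plate and lug along its x and y. Origin: centre of the plate's underside; z up.
- spray_can: Bystander: white spray can with a red band and black cap, 52 mm in diameter, 158 high, standing. Origin: centre of its underside.
- brush: Bystander: hand brush with a wooden handle lying on the bench beyond the work, about 200 mm long along its x, handle towards its -x.
- brass_ring: Bystander: flat brass ring 42 mm in diameter, 14 high, lying on the bench beyond the work. Origin: centre of its underside.
Things that resemble listed ones, but are neither listed nor needed, are in the scene too. Of the things like the cover, leave any that is green or orange; of the rest the smaller one is meant.

How it is judged:
On the way, in this order (a step that is already met when the one before it is completed fails the run):
1. the cap is lifted clear of the valve flange (distance between cap and valve_face above 0.04 m), for 0.1 s.
2. the cap lies flat and right way up on the floor of the holder, let go, before the cover is laid on the valve (horizontal distance between cap and holder_floor below 0.016 m and z of cap in the frame of holder_floor between -0.004 and 0.004 m and angle between cap's own z axis and vertical below 0.1 rad and linear speed of cap below 0.02 m/s and contact force between the fingers and cap below 0.1 N), for 0.2 s.
3. the cover lies flush and square on the flange, let go (horizontal distance between cover and valve_face below 0.005 m and z of cover in the frame of valve_face between -0.003 and 0.003 m and angle between cover's own z axis and vertical below 0.06 rad and (angle between the x axis of cover and the x axis of valve_face, either way round below 0.12 rad or angle between the x axis of cover and the y axis of valve_face, either way round below 0.12 rad) and linear speed of cover below 0.02 m/s and contact force between the fingers and cover below 0.1 N), for 0.2 s.
At the end, for the whole second after the job is handed in: Cap right way up (tilt under 0.1 rad), its edge on the holder floor within 4 mm, centred within 16 mm; cover lug up on the flange: height within 3 mm, tilt under 0.06 rad, centred within 5 mm, edges within 0.12 rad (any quarter turn); both released and at rest (all of step 2 and all of step 3); the robot touches nothing.
It fails at once if the cover is dropped: it moves faster than 0.5 m/s while the fingers do not touch it (a fall of more than about 13 mm) (linear speed of cover above 0.5 m/s and contact force between the fingers and cover below 0.1 N).
It fails at once if the spray can is moved by more than 20 mm (distance of spray_can from where it was at the start of the episode above 0.02 m).
It fails at once if the hand brush is moved by more than 20 mm (distance of brush from where it was at the start of the episode above 0.02 m).
It fails at once if the brass ring is moved by more than 20 mm (distance of brass_ring from where it was at the start of the episode above 0.02 m).
It also fails if it takes over 58 s, if anything falls off the work surface, if the arm or the gripper's body presses on something with over 40 N, if the wrist force passes 120 N, or if a joint passes its speed limit or range.

ROBOT

A 6-joint arm with a two-finger parallel gripper is mounted at the origin on the work surface. World frame = base frame: x ahead of the robot, y to its left, z up, the work surface at z = 0. Lengths are in m, angles in rad, forces in N, time in s.
With the tool pointing down it reaches from about 0.3 to 0.875 m from the base axis. Payload 4.2 kg.
Tool frame: the origin (TCP) lies at the very end of the fingers, on their centre line; the grasp point (between the pads) lies 19 mm behind it; y points along the fingers, z is the direction in which the jaws open and shut, and the axes are right-handed (so a half turn about y gives the same grasp; the last joint's range is limited). The gripper opens to 85 mm and grips with 20 to 120 N. Pads are 22 mm wide; open, the fingers measure 114 mm over their backs; the gripper's body (76 mm by 85 mm) begins 54 mm behind the grasp point. The pads swing forward as they close: fully open they stand 13 mm farther back than shut.
Start: joints at [1.3, 0.32, 1.565, -0, 1.257, -0.02], TCP at [0.143, 0.557, 0.231] pointing down, gripper open.
Joint ranges: [-3.11, 3.11], [-0.84, 2.01], [0.21, 2.61], [-1.34, 4.49], [0.05, 2.63], [-2.56, 2.56]. Speed limits (rad/s): [2.57, 2.57, 3.14, 3.14, 3.14, 3.14].

INTERFACE

Orientations are given as [roll, pitch, yaw] about the fixed x, y, z axes, in that order (R = Rz(yaw) Ry(pitch) Rx(roll)).
In Python, from workcell import * gives the robot as it stands.
- The arm moves only by the tool apply_moves, never from a script. Its argument "steps" is a list of rows, each a list of 3 entries, a list of its own where there are three numbers: the opening, from 0 (shut) to 1 (fully open), then the shift along the tool's x, y, z in mm, then the turn about the tool's y in rad. In form: [[gripper, [tx, ty, tz], twist], ...]. A call has 1 to 10 rows; each row shifts and turns the pose as measured when the row begins, along the tool's axes as they then stand; what a row does not reach is not made up. A row lasts 1/8 s, in which the tool goes at most 62.5 mm and 10.7 degrees, less where a joint would pass 70% of its speed; a pose out of reach is approached as far as the arm can. A call with a gripper value outside its range is refused whole. The fingers move at their own pace and stop on an object; "force" is the grip in N (left out, the last holds). Time passes only in rows, so rows that do not move let the fingers close. It gives the time, the measured TCP pose, the force and the opening at its end, in the units of the state.
- state(): the state, without advancing time (a new reading comes with each control period).
- capture(name): name is "scene" or "side" or "wrist"; returns the picture (480x640x3 uint8, red, green, blue); there is no depth.
- camera_model(name): a dict with "fov_y" (degrees; the focal length in pixels is half the picture's height over the tangent of half this angle, whatever the lens; pixels are square), "cx", "cy" (the principal point, pixels), "world_to_cam" (4x4, takes a point from world to camera coordinates); the wrist camera has in their place "T_tool_cam" (4x4, takes a point from camera to tool coordinates, whose origin is the TCP and whose axes are the tool frame's). Camera axes: x right, y down, z forward; pixel columns grow to the right and rows downward; lengths in m; the calibration is good to about 2 mm. A picture is of the moment at which its call begins: read the wrist's pose just before it. camera_model takes no time and is no camera call.
- job_done(): hands the job in, once; it reports no verdict.
The state is a dict: "t": time; "joint_positions": joint angles; "dq": joint speeds; "joint_efforts": joint torques, N m; "tool_pos": TCP position; "ee_rot": TCP orientation; "ft_force": force on the tool from outside, world axes, zero at the start; "moment": the same for the moment, N m; "opening": finger opening in m.
Only numpy, scipy, OpenCV 4.12 (cv2) and the standard library are available. Lean on these libraries where they do the work, as an engineer would, in place of code of your own. Each camera call takes 0.05 s, during which the arm holds its last target. There are 200 camera calls.

## Working session

There is one attempt and no reset: what is moved stays moved. The work goes in short steps, Python scripts to look and compute and a tool call to move; the robot and the scene stay as the last step left them, time stands still between calls to the robot, and variables do not carry over. Pictures are saved under pics/ and viewed, about 8 in all and at most 12, crops included, and the job is handed in when it is done.

Besides the shell and the picture viewer there is one more tool, called after ">>>" by a JSON object that holds its "api" and its "payload". apply_moves: Moves the arm, as the interface text tells. Its arguments: {"type":"object","properties":{"steps":{"type":"array","items":{"type":"array"}},"force":{"type":"number"}},"required":["steps"]}

```bash
ls; mkdir -p pics; python3 - <<'E'
from workcell import *
import cv2
for n in("scene","side","wrist"):
    m=camera_model(n); print(n,{k:(v if not hasattr(v,'tolist') else v.round(4).tolist()) for k,v in m.items()})
    cv2.imwrite(f"pics/{n}0.png",capture(n)[:,:,::-1])
print(state())
E
```

```text
pics
scene {'fov_y': 55.95100394073602, 'cx': 318.54138819275613, 'cy': 236.4005147564817, 'world_to_cam': [[-0.8873, 0.4612, -0.0081, 0.5205], [0.398, 0.7565, -0.5189, -0.2168], [-0.2332, -0.4637, -0.8548, 1.2857], [0.0, 0.0, 0.0, 1.0]]}
side {'fov_y': 49.18947687881933, 'cx': 311.6577691562902, 'cy': 238.17864560492382, 'world_to_cam': [[-0.9727, -0.2312, -0.0178, 0.6122], [-0.1049, 0.5072, -0.8554, 0.1387], [0.2068, -0.8302, -0.5176, 0.8844], [0.0, 0.0, 0.0, 1.0]]}
wrist {'fov_y': 67.39933271642919, 'cx': 321.9980877292101, 'cy': 237.57809223323483, 'T_tool_cam': [[0.0002, 0.9493, 0.3145, -0.08], [0.0005, -0.3145, 0.9493, -0.1411], [1.0, -0.0, -0.0005, -0.0001], [0.0, 0.0, 0.0, 1.0]]}
{'t': 0.15, 'joint_positions': array([ 1.29996694e+00,  3.20152626e-01,  1.56538009e+00, -2.39654822e-05,
        1.25739917e+00, -2.00043266e-02]), 'dq': array([ 0.0007166 , -0.00070929, -0.00200276, -0.00116905,  0.00117227,
       -0.00028555]), 'joint_efforts': array([ 1.12089914e-03, -4.15847290e+01, -2.34347677e+01,  1.63316035e-04,
        5.92861485e-03,  1.85434814e-07]), 'tool_pos': array([0.14263192, 0.5566675 , 0.23067831]), 'ee_rot': array([-1.57213575e+00,  4.00510874e-06, -2.50817660e-01]), 'ft_force': array([ 0.79635921, -0.38842699, -0.71940606]), 'moment': array([0.05668751, 0.06082825, 0.07584592]), 'opening': 0.0855018768396841}
```

View pics/scene0.png

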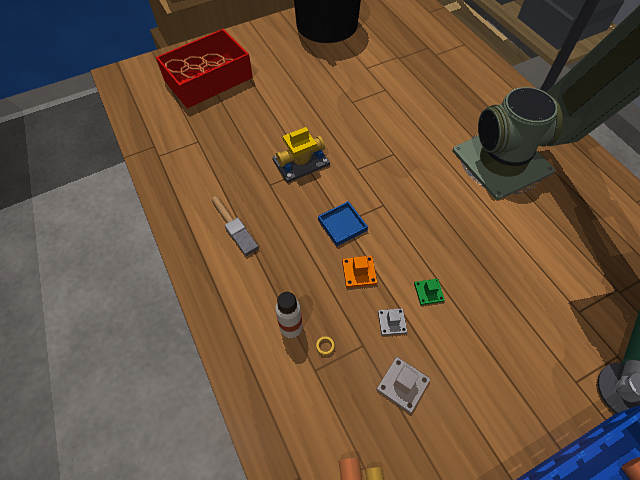

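View pics/side0.png

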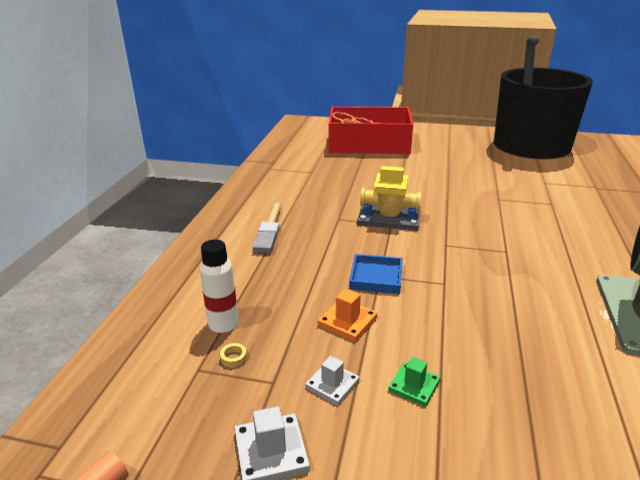

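```bash
cat > h.py <<'E'
from workcell import *
import numpy as np, cv2
from scipy.optimize import minimize
from scipy.spatial.transform import Rotation as R
def w2c(n, st=None):
    m=camera_model(n)
    if 'world_to_cam' in m: return m,np.array(m['world_to_cam'])
    T=np.eye(4); T[:3,:3]=R.from_euler('xyz',st['ee_rot']).as_matrix(); T[:3,3]=st['tool_pos']
    return m,np.linalg.inv(T@np.array(m['T_tool_cam']))
def proj(P,m,W):
    f=240/np.tan(np.radians(m['fov_y']/2)); p=np.asarray(P)@W[:3,:3].T+W[:3,3]
    return p[:,:2]/p[:,2:]*f+[m['cx'],m['cy']]
def ray(uv,z,m,W):
    f=240/np.tan(np.radians(m['fov_y']/2)); C=np.linalg.inv(W)
    d=C[:3,:3]@np.array([(uv[0]-m['cx'])/f,(uv[1]-m['cy'])/f,1]); o=C[:3,3]
    return o+d*(z-o[2])/d[2]
def box(sx,sy,z0,z1): return np.array([[a*sx/2,b*sy/2,z] for a in(-1,1) for b in(-1,1) for z in(z0,z1)])/1000
MOD={'cap':[box(69,69,0,16),box(50,16,16,46)],'cover':[box(58,58,0,10),box(24,24,10,44)],
 'holder':[box(94,94,0,20)],'flange':[box(58,58,-10,0)]}
def place(P,q,z): c,s=np.cos(q[2]),np.sin(q[2]); return P@np.array([[c,s,0],[-s,c,0],[0,0,1]])+[q[0],q[1],z]
def sil(name,q,z,m,W,S=4):
    a=np.zeros((480,640),np.uint8)
    for b in MOD[name]:
        h=cv2.convexHull(proj(place(b,q,z),m,W).astype(np.float32))
        cv2.fillConvexPoly(a,np.round(h*16).astype(np.int32),255,cv2.LINE_AA,4)
    return a/255.
def blob(mask,uv):
    mask=cv2.morphologyEx(mask.astype(np.uint8),cv2.MORPH_CLOSE,np.ones((3,3)))
    n,l,s,c=cv2.connectedComponentsWithStats(mask); 
    d=np.hypot(*(c-uv).T)+1e4*(s[:,4]<40); d[0]=1e9; k=d.argmin()
    o=(l==k).astype(np.uint8); cs,_=cv2.findContours(o,0,2); cv2.drawContours(o,cs,-1,1,-1); return o.astype(float)
def fit(name,z,views,q0):  # views: (mask,m,W)
    def cost(q):
        q=[q[0]/100,q[1]/100,q[2]/10]; e=0
        for M,m,W in views:
            s=sil(name,q,z,m,W); e+=np.abs(s-M).sum()/M.sum()
        return e/len(views)
    best=None
    for y in ([0,.4,.8,1.2] if len(q0)<3 else [q0[2]]):
        x0=np.array([q0[0]*100,q0[1]*100,y*10]); 
        r=minimize(cost,x0,method='Nelder-Mead',options=dict(initial_simplex=x0+np.array([[0,0,0],[1,0,0],[0,1,0],[0,0,3]]),xatol=.005,fatol=1e-4))
        if best is None or r.fun<best.fun: best=r
    return best.x/[100,100,10],best.fun
E
python3 - <<'E'
from h import *
I={n:cv2.imread(f"pics/{n}0.png") for n in("scene","side")}
V={n:w2c(n) for n in I}
for n,pts in {'scene':[(299,135),(298,153),(345,222),(393,318),(388,328),(330,130)],'side':[(391,172),(391,212),(376,272),(333,372),(325,383)]}.items():
    hs=cv2.cvtColor(I[n],cv2.COLOR_BGR2HSV); print(n,[hs[v,u].tolist() for u,v in pts])
def msk(n,o):
    h,s,v=[a.astype(int) for a in cv2.split(cv2.cvtColor(I[n],cv2.COLOR_BGR2HSV))]
    return {'cap':(abs(h-27)<4)&(s>200),'holder':(abs(h-109)<10)&(s>150),'cover':(s<50)&(v>80)}[o]
P={'cap':((299,138),(391,182),.078),'holder':((343,222),(376,272),0),'cover':((393,321),(333,380),0)}
for o,(a,b,z) in P.items():
    vs=[(blob(msk(n,o),c),)+V[n] for n,c in(('scene',a),('side',b))]
    q0=ray(a,z+.02,*V['scene'])[:2]
    print(o,[int(v[0].sum()) for v in vs],q0.round(3),ray(b,z+.02,*V['side'])[:2].round(3),*fit(o,z,vs,q0))
    for v,n in zip(vs,I):
        I[n][v[0]>0]=I[n][v[0]>0]//2+np.array([127,0,127],np.uint8) if 0 else I[n][v[0]>0]
        q=fit(o,z,vs,q0)[0]
        for bx in MOD[o]: cv2.polylines(I[n],[cv2.convexHull(proj(place(bx,q,z),*V[n]).astype(np.int32))],True,(255,0,255),1)
cv2.imwrite("pics/ov.png",np.hstack([cv2.resize(I['scene'][100:360,240:460],(400,472)),cv2.resize(I['side'][150:410,280:500],(400,472))]))
E
```

```text
scene [[24, 255, 82], [24, 255, 89], [107, 197, 145], [138, 8, 158], [135, 6, 168], [14, 151, 150]]
side [[23, 186, 170], [20, 161, 127], [107, 178, 211], [15, 9, 112], [0, 7, 116]]
cap [607, 307200] [ 0.509 -0.261] [ 0.508 -0.244] [ 0.50864245 -0.2601327  -0.04950578] 0.5825979314763556
holder [1265, 1711] [ 0.508 -0.016] [ 0.507 -0.01 ] [ 0.50726644 -0.02176771  1.61800993] 0.13438112811626454
cover [605, 1478] [0.537 0.27 ] [0.532 0.274] [0.53489276 0.26289005 1.17359564] 0.16989693597162864
```

View pics/ov.png

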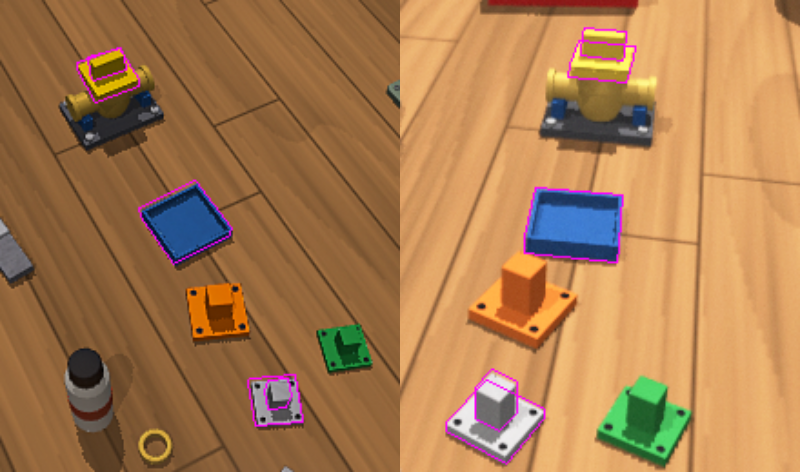

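The overlay shows the cap (scene 299,135), the holder (343,222) and the small grey cover (393,321). The cap and holder outlines fit well. The cover's lug outline is off, so I'll look closer with the wrist camera on the way.

>>> {"api": "apply_moves", "payload": {"steps": [[1, [50, 0, -21], 0], [1, [50, 0, -21], 0], [1, [50, 0, -21], 0], [1, [50, 0, -21], 0], [1, [50, 0, -21], 0], [1, [50, 0, -21], 0], [1, [50, 0, -21], 0], [1, [50, 0, -21], 0], [1, [50, 0, -20], 0], [1, [0, 0, 0], 0]]}}

```text
t: 1.4
tool_pos: [0.5434, 0.2546, 0.2272]
ee_rot: [-1.575, 0.002, -0.248]
ft_force: [-0.6, -0.7, 0.9]
opening: 0.0851
```

```bash
cat > snap.py <<'E'
import sys,pickle; from h import *
n=sys.argv[1]; st=state(); im=capture('wrist')[:,:,::-1]; cv2.imwrite(f"pics/{n}.png",im); pickle.dump(st,open(f"pics/{n}.pkl","wb"))
E
python3 snap.py w_cover
```

>>> {"api": "apply_moves", "payload": {"steps": [[1, [6, 0, -50], 0], [1, [6, 0, -50], 0], [1, [6, 0, -50], 0], [1, [6, 0, -50], 0], [1, [6, 0, -50], 0], [1, [4, 0, -25], 0], [1, [0, 0, 0], 0]]}}

```text
t: 2.33
tool_pos: [0.5018, -0.0185, 0.2268]
ee_rot: [-1.573, 0.008, -0.234]
ft_force: [0.6, -0.5, -0.6]
opening: 0.0853
```

```bash
python3 snap.py w_holder
```

>>> {"api": "apply_moves", "payload": {"steps": [[1, [6, 0, -48], -0.1], [1, [4, 0, -48], -0.1], [1, [2, 0, -48], 0], [1, [2, 0, -48], 0], [1, [2, 0, -48], 0], [1, [0, 0, 0], 0], [1, [0, 0, 0], 0]]}}

```text
t: 3.25
tool_pos: [0.5018, -0.2506, 0.2257]
ee_rot: [-1.564, 0.007, -0.008]
ft_force: [-0.2, 1.5, -0.1]
opening: 0.0854
```

```bash
python3 snap.py w_cap; python3 -c "
import cv2,numpy as np
a=[cv2.resize(cv2.imread(f'pics/w_{n}.png'),(400,300)) for n in('cover','holder','cap')]
cv2.imwrite('pics/m1.png',np.vstack([np.hstack(a[:2]),np.hstack([a[2],a[2]*0])]))"
```

```text
(no output)
```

View pics/m1.png

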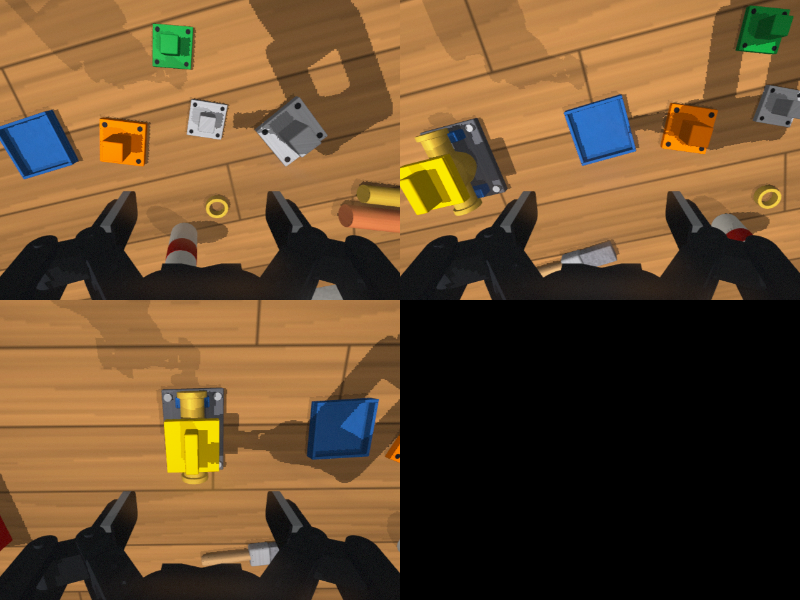

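The wrist pictures show, in full-size pixels, the cover at about (331,190), the holder at (320,208) and the cap at (308,232), each clear of the fingers. I'll fit these.

```bash
cat > wf.py <<'E'
import pickle; from h import *
COL={'cap':lambda h,s,v:(abs(h-28)<5)&(s>225)&(v>60),'holder':lambda h,s,v:(abs(h-109)<12)&(s>130),'cover':lambda h,s,v:(s<45)&(v>70)}
def wfit(pic,o,z,uv,q0=None,draw=None):
    im=cv2.imread(f"pics/{pic}.png"); st=pickle.load(open(f"pics/{pic}.pkl","rb")); m,W=w2c('wrist',st)
    h,s,v=[a.astype(int) for a in cv2.split(cv2.cvtColor(im,cv2.COLOR_BGR2HSV))]
    M=blob(COL[o](h,s,v),uv); q0=ray(uv,z+.01,m,W)[:2] if q0 is None else q0
    q,e=fit(o,z,[(M,m,W)],q0)
    print(o,'area',int(M.sum()),'q',q.round(4),'yaw mod90',round((q[2]+np.pi/4)%(np.pi/2)-np.pi/4,3),'err',round(e,3))
    cv2.drawContours(im,cv2.findContours(M.astype(np.uint8),0,2)[0],-1,(0,0,255),1)
    for b in MOD[o]: cv2.polylines(im,[cv2.convexHull(proj(place(b,q,z),m,W).astype(np.int32))],True,(255,0,255),1)
    u,w=int(uv[0]),int(uv[1]); return q,cv2.resize(im[max(w-80,0):w+80,u-90:u+90],(400,356))
E
python3 - <<'E'
from wf import *
a=[wfit('w_cover','cover',0,(331,190))[1],wfit('w_holder','holder',0,(320,208))[1],wfit('w_cap','cap',.078,(308,232),(.505,-.26,-.05))[1]]
a=[cv2.resize(x,(266,240)) for x in a]; cv2.imwrite('pics/m2.png',np.hstack(a))
im=cv2.cvtColor(cv2.imread('pics/w_cap.png'),cv2.COLOR_BGR2HSV)
print([im[v,u].tolist() for u,v in [(290,210),(330,210),(330,240),(305,165),(310,282),(345,260)]])
E
```

```text
cover area 3280 q [0.5358 0.2636 1.1729] yaw mod90 -0.398 err 0.068
holder area 8599 q [ 0.5084 -0.022   1.6335] yaw mod90 0.063 err 0.065
cap area 7360 q [ 0.5098 -0.2616  0.0269] yaw mod90 0.027 err 0.064
[[26, 255, 232], [25, 255, 161], [25, 255, 162], [25, 179, 247], [22, 187, 232], [25, 255, 220]]
```

View pics/m2.png

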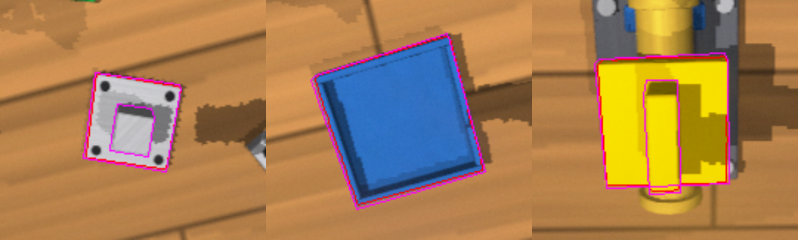

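The outlines of all three match closely in the wrist views. Next I go down onto the cap ridge.

>>> {"api": "apply_moves", "payload": {"steps": [[1, [8, 0, -11], -0.035], [1, [0, 45, 0], 0], [1, [0, 40, 0], 0], [1, [0, 25, 0], 0], [1, [0, 0, 0], 0]]}}

```text
t: 3.92
tool_pos: [0.512, -0.2519, 0.1148]
ee_rot: [-1.564, 0.003, 0.04]
ft_force: [-1.3, 0.1, 0.7]
opening: 0.0853
```

>>> {"api": "apply_moves", "payload": {"steps": [[1, [-1, 0, -10], 0.01], [1, [-1, 14, 0], 0], [1, [0, 0, 0], 0]]}}

```text
t: 4.3
tool_pos: [0.5123, -0.2619, 0.1031]
ee_rot: [-1.566, -0.002, 0.031]
ft_force: [-0.9, -0.2, -0.6]
opening: 0.0855
```

>>> {"api": "apply_moves", "payload": {"steps": [[1, [-2, 3, 0], 0], [0, [0, 0, 0], 0], [0, [0, 0, 0], 0], [0, [0, 0, 0], 0], [0, [0, 0, 0], 0], [0, [0, 0, 0], 0]], "force": 50}}

```text
t: 5.05
tool_pos: [0.5109, -0.2625, 0.1015]
ee_rot: [-1.568, -0.004, 0.031]
ft_force: [0.8, -0.3, -0.4]
opening: 0.0151
```

>>> {"api": "apply_moves", "payload": {"steps": [[0, [0, -15, 0], 0], [0, [0, -30, 0], 0], [0, [0, -30, 0], 0], [0, [0, 0, 30], 0], [0, [0, 0, 50], 0], [0, [0, 0, 50], 0], [0, [0, 0, 50], 0], [0, [0, 0, 40], 0], [0, [0, 0, 20], -0.03], [0, [0, 0, 0], 0]]}}

```text
t: 6.3
tool_pos: [0.5056, -0.017, 0.1886]
ee_rot: [-1.571, -0.016, 0.06]
ft_force: [0.3, -0.7, -0.8]
opening: 0.015
```

```bash
python3 snap.py w_lift; python3 - <<'E'
import cv2,numpy as np; from workcell import *
a=capture('side')[100:340,250:570,::-1]; cv2.imwrite('pics/m3.png',np.hstack([cv2.resize(cv2.imread('pics/w_lift.png'),(400,300)),cv2.resize(a,(400,300))]))
E
```

```text
(no output)
```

View pics/m3.png

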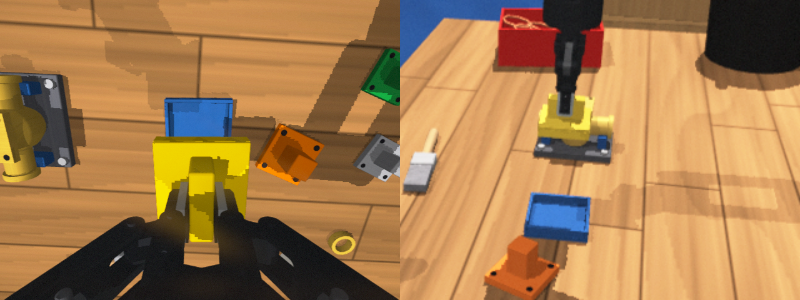

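>>> {"api": "apply_moves", "payload": {"steps": [[0, [3, 20, -5], 0], [0, [0, 40, 0], 0], [0, [0, 40, 0], 0], [0, [0, 30, 0], 0], [0, [0, 0, 0], 0]]}}

```text
t: 7.02
tool_pos: [0.5141, -0.0297, 0.0573]
ee_rot: [-1.574, -0.021, 0.049]
ft_force: [-0.2, 0.5, -0.2]
opening: 0.0153
```

>>> {"api": "apply_moves", "payload": {"steps": [[0, [-5, 0, 7], -0.01], [0, [0, 0, 0], 0], [0, [0, 10, 0], 0], [0, [0, 0, 0], 0]]}}

```text
t: 7.52
tool_pos: [0.5114, -0.0237, 0.0506]
ee_rot: [-1.575, -0.029, 0.058]
ft_force: [-0.4, 0.5, -0.2]
opening: 0.0147
```

>>> {"api": "apply_moves", "payload": {"steps": [[0, [-4, 10, 0], 0], [0, [0, 8, 0], 0], [0, [0, 0, 0], 0]]}}

```text
t: 7.9
tool_pos: [0.5076, -0.024, 0.0312]
ee_rot: [-1.575, -0.029, 0.058]
ft_force: [-0.8, 0.1, -0.8]
opening: 0.0148
```

>>> {"api": "apply_moves", "payload": {"steps": [[0, [0, 2, 0], 0], [0, [0, 0, 0], 0], [0.45, [0, 0, 0], 0], [0.45, [0, 0, 0], 0], [0.45, [0, 0, 0], 0], [0.45, [0, 0, 0], 0]]}}

```text
t: 8.65
tool_pos: [0.5089, -0.0241, 0.0301]
ee_rot: [-1.575, -0.031, 0.058]
ft_force: [0.0, -0.1, -0.2]
opening: 0.0387
```

>>> {"api": "apply_moves", "payload": {"steps": [[0.45, [0, -20, 0], 0], [0.45, [0, -40, 0], 0], [0.45, [0, -50, 0], 0], [1, [0, -50, 0], 0], [1, [0, -20, -45], 0], [1, [0, 0, -50], 0], [1, [0, 0, -50], 0], [1, [0, 0, -35], 0.03], [1, [0, 0, 0], 0], [1, [0, 0, 0], 0]]}}

```text
t: 9.9
tool_pos: [0.5141, -0.2077, 0.2168]
ee_rot: [-1.575, -0.032, 0.03]
ft_force: [-0.4, -0.6, 0.2]
opening: 0.0854
```

```bash
python3 snap.py w_fl; cp pics/w_fl.png pics/v1.png
```

```text
(no output)
```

View pics/v1.png

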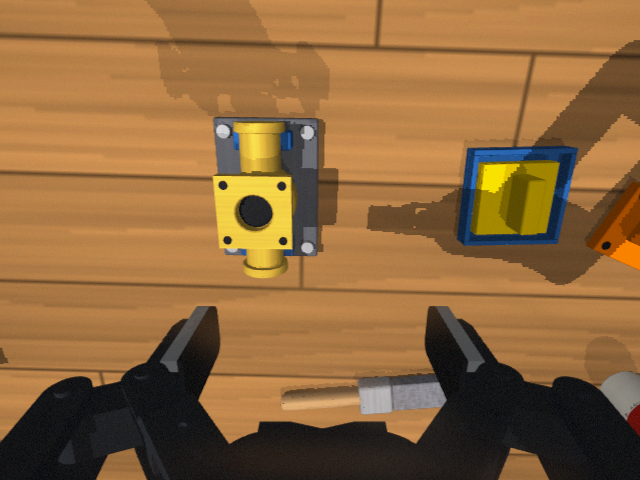

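The picture shows the cap sitting inside the holder (515,200). The bare flange is centred near (254,211), with corners at about (214,177), (291,176), (293,248) and (219,249). I'll refine the flange and cap poses.

```bash
python3 - <<'E'
from wf import *
im=cv2.imread('pics/w_fl.png'); st=pickle.load(open('pics/w_fl.pkl','rb')); m,W=w2c('wrist',st); V=(m,W)
print([ray(p,.09,*V)[:2].round(4) for p in [(214,177),(291,175.5),(293,247.5),(219,249)]])
g=cv2.cvtColor(im,cv2.COLOR_BGR2GRAY)
# bore and bolt holes: dark blobs inside flange
n,l,s,c=cv2.connectedComponentsWithStats(((g<70)&(np.abs(np.indices(g.shape)[0]-212)<40)&(np.abs(np.indices(g.shape)[1]-254)<40)).astype(np.uint8))
for k in range(1,n):
    if s[k,4]>15: print('dark',c[k].round(1),s[k,4],ray(c[k],.09,*V)[:2].round(4))
G=cv2.GaussianBlur(im,(0,0),1).astype(np.float32)
E=np.sqrt(sum(cv2.Sobel(G[:,:,i],cv2.CV_32F,1,0)**2+cv2.Sobel(G[:,:,i],cv2.CV_32F,0,1)**2 for i in range(3)))
E=np.minimum(E,250); t=np.linspace(-.027,.027,60); a=.029
P=np.vstack([np.c_[t,t*0+a,t*0],np.c_[t,t*0-a,t*0],np.c_[t*0+a,t,t*0],np.c_[t*0-a,t,t*0]])
def cost(x):
    p=proj(place(P,[x[0]/100,x[1]/100,x[2]/10],.09),*V).astype(np.float32)
    return -cv2.remap(E,p[None,:,0],p[None,:,1],1).mean()
c0=ray((254,212),.09,*V); x0=np.array([c0[0]*100,c0[1]*100,.3]); best=None
for dx in(-.2,0,.2):
  for dy in(-.2,0,.2):
    for dw in(-.4,0,.4):
      r=minimize(cost,x0+[dx,dy,dw],method='Nelder-Mead'); best=r if best is None or r.fun<best.fun else best
q=best.x/[100,100,10]; print('flange',q.round(4),best.fun)
qc,_=wfit('w_fl','cap',.006,(515,200),(.508,-.022,.05))
qh,_=wfit('w_fl','holder',0,(515,200),(.508,-.022,.05))
E
```

```text
[array([ 0.4816, -0.2898]), array([ 0.4787, -0.2328]), array([ 0.5359, -0.2312]), array([ 0.5391, -0.2901])]
dark [290.7 176.1] 34 [ 0.4792 -0.233 ]
dark [222.6 184.9] 52 [ 0.4873 -0.2838]
dark [281.3 185.7] 50 [ 0.4866 -0.24  ]
dark [254.6 210.9] 821 [ 0.5067 -0.2606]
dark [291.4 237.7] 56 [ 0.5277 -0.2325]
dark [227.1 239.9] 43 [ 0.5311 -0.2831]
dark [282.6 240.7] 46 [ 0.5305 -0.2394]
flange [ 0.509  -0.2615  0.0194] -228.45449829101562
cap area 5554 q [ 0.5076 -0.0256  0.0131] yaw mod90 0.013 err 0.1
holder area 10190 q [ 0.5082 -0.0233  0.0512] yaw mod90 0.051 err 0.066
```

>>> {"api": "apply_moves", "payload": {"steps": [[0.7, [3, 0, 50], 0], [0.7, [4, 0, 55], 0], [0.7, [4, 0, 55], 0], [0.7, [4, 0, 55], 0], [0.7, [4, 0, 55], 0], [0.7, [4, 0, 55], 0], [0.7, [4, 0, 55], 0], [0.7, [4, 0, 50], 0], [0.7, [2, 0, 40], 0], [0.7, [0, 0, 0], 0.15]]}}

```text
t: 11.2
tool_pos: [0.5252, 0.2892, 0.2162]
ee_rot: [-1.568, -0.034, -0.108]
ft_force: [-0.3, -1.3, 0.5]
opening: 0.0595
```

>>> {"api": "apply_moves", "payload": {"steps": [[0.7, [0, 0, 0], 0.15], [0.7, [0, 0, 0], 0.13], [0.7, [0, 0, 0], 0]]}}

```text
t: 11.58
tool_pos: [0.5214, 0.2934, 0.2158]
ee_rot: [-1.56, -0.03, -0.388]
ft_force: [0.1, 0.3, -0.6]
opening: 0.0596
```

```bash
python3 snap.py w_cov2; python3 - <<'E'
from wf import *
st=pickle.load(open('pics/w_cov2.pkl','rb')); print(st['tool_pos'],st['ee_rot'],st['opening'])
m,W=w2c('wrist',st); uv=proj([[.5358,.2636,.01]],m,W)[0]; print(uv)
q,a=wfit('w_cov2','cover',0,uv,(.5358,.2636,-.398))
S=w2c('scene'); print('can',ray((291,334),0,*S))
Rt=R.from_euler('xyz',st['ee_rot']).as_matrix(); print('tool delta to cover', (Rt.T@(np.r_[q[:2],.014]-st['tool_pos'])*1000).round(1))
im=cv2.imread('pics/w_cov2.png'); cv2.imwrite('pics/v2.png',np.hstack([cv2.resize(im,(400,356)),a]))
E
```

```text
[0.52142906 0.29337815 0.21576884] [-1.55962423 -0.03035836 -0.38797246] 0.05960715881837424
[297.86516836 221.77688168]
cover area 3258 q [ 0.5358  0.264  -0.4101] yaw mod90 -0.41 err 0.074
can [0.75243379 0.18348571 0.        ]
tool delta to cover [ 18.3 202.2 -24. ]
```

View pics/v2.png

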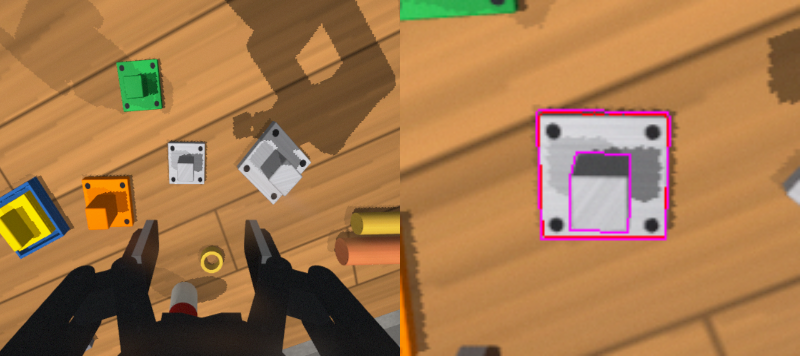

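>>> {"api": "apply_moves", "payload": {"steps": [[0.7, [18, 20, -24], 0.017], [0.7, [0, 40, 0], 0], [0.7, [0, 45, 0], 0], [0.7, [0, 40, 0], 0], [0.7, [0, 15, 0], 0], [0.7, [0, 0, 0], 0]]}}

```text
t: 12.38
tool_pos: [0.5351, 0.2662, 0.0549]
ee_rot: [-1.554, -0.034, -0.391]
ft_force: [-0.0, -0.1, 0.5]
opening: 0.0595
```

```bash
cat > d.py <<'E'
import sys; from h import *
st=state(); t=np.array([float(v) for v in sys.argv[1:4]]); M=R.from_euler('xyz',st['ee_rot']).as_matrix()
print(st['t'],st['tool_pos'].round(4),st['ee_rot'].round(3),'tool delta',(M.T@(t-st['tool_pos'])*1000).round(1))
E
python3 d.py .5358 .2638 .016
```

```text
12.375 [0.5351 0.2662 0.0549] [-1.554 -0.034 -0.391] tool delta [ 0.2 38.9 -2.6]
```

>>> {"api": "apply_moves", "payload": {"steps": [[0.7, [0, 15, -2.5], 0.015], [0.7, [0, 15, 0], 0], [0.7, [0, 8, 0], 0], [0.7, [0, 0, 0], 0]]}}

```text
t: 12.88
tool_pos: [0.5378, 0.265, 0.0178]
ee_rot: [-1.549, -0.038, -0.406]
ft_force: [0.2, 0.2, 0.9]
opening: 0.0597
```

```bash
python3 d.py .5358 .2638 .016
```

```text
12.875 [0.5378 0.265  0.0178] [-1.549 -0.038 -0.406] tool delta [-1.4  1.7 -1.9]
```

>>> {"api": "apply_moves", "payload": {"steps": [[0.7, [-2, 1, -2], 0], [0, [0, 0, 0], 0], [0, [0, 0, 0], 0], [0, [0, 0, 0], 0], [0, [0, 0, 0], 0], [0, [0, 0, 0], 0]], "force": 70}}

```text
t: 13.62
tool_pos: [0.5358, 0.2643, 0.018]
ee_rot: [-1.547, -0.04, -0.406]
ft_force: [-0.5, -0.4, -0.1]
opening: 0.0226
```

```bash
python3 d.py .5358 .2638 .016
```

```text
13.625 [0.5358 0.2643 0.018 ] [-1.547 -0.04  -0.406] tool delta [ 0.1  2.  -0.5]
```

>>> {"api": "apply_moves", "payload": {"steps": [[0, [0, -10, 0], 0], [0, [0, -30, 0], 0], [0, [0, -40, 0], 0], [0, [0, -40, 0], 0], [0, [0, -25, 0], -0.1], [0, [0, 0, 0], -0.14], [0, [0, 0, 0], -0.14], [0, [0, 0, 0], -0.04], [0, [0, 0, 0], 0]]}}

```text
t: 14.75
tool_pos: [0.5257, 0.2621, 0.1673]
ee_rot: [-1.568, -0.04, 0.028]
ft_force: [0.1, -0.1, -3.7]
opening: 0.0226
```

```bash
python3 d.py .509 -.2613 .16
```

```text
14.75 [0.5257 0.2621 0.1673] [-1.568 -0.04   0.028] tool delta [ -31.6    4.7 -522.8]
```

>>> {"api": "apply_moves", "payload": {"steps": [[0, [-3, 0, -40], 0], [0, [-3, 0, -50], 0], [0, [-3, 0, -50], 0], [0, [-3, 0, -50], 0], [0, [-3, 0, -50], 0], [0, [-3, 0, -50], 0], [0, [-3, 0, -50], 0], [0, [-3, 0, -50], 0], [0, [-3, 0, -50], 0], [0, [-2, 0, -40], 0]]}}

```text
t: 16.0
tool_pos: [0.508, -0.23, 0.1649]
ee_rot: [-1.567, -0.041, 0.026]
ft_force: [0.5, 0.7, -4.3]
opening: 0.0228
```

>>> {"api": "apply_moves", "payload": {"steps": [[0, [0, 0, 0], 0], [0, [0, 0, 0], 0]]}}

```text
t: 16.25
tool_pos: [0.5072, -0.2322, 0.1644]
ee_rot: [-1.567, -0.04, 0.02]
ft_force: [-0.3, 0.2, -2.7]
opening: 0.0227
```

```bash
python3 d.py .509 -.2613 .13
```

```text
16.25 [ 0.5072 -0.2322  0.1644] [-1.567 -0.04   0.02 ] tool delta [ -0.2  34.3 -29.2]
```

>>> {"api": "apply_moves", "payload": {"steps": [[0, [0, 0, -28], 0], [0, [0, 0, 0], 0], [0, [0, 20, 0], 0], [0, [0, 0, 0], 0]]}}

```text
t: 16.75
tool_pos: [0.5086, -0.2548, 0.1442]
ee_rot: [-1.564, -0.039, 0.024]
ft_force: [0.3, -0.7, -3.5]
opening: 0.0228
```

```bash
python3 d.py .509 -.2613 .109; python3 snap.py w_held; python3 - <<'E'
from wf import *
st=pickle.load(open('pics/w_held.pkl','rb')); m,W=w2c('wrist',st); im=cv2.imread('pics/w_held.png')
q=[st['tool_pos'][0],st['tool_pos'][1],st['ee_rot'][2]]; z=st['tool_pos'][2]-.018
for b in MOD['cover']: cv2.polylines(im,[cv2.convexHull(proj(place(b,q,z),m,W).astype(np.int32))],True,(255,0,255),1)
cv2.polylines(im,[proj(place(MOD['flange'][0][[1,3,7,5]],[.509,-.2613,.017],.09),m,W).astype(np.int32)],True,(0,0,255),1)
cv2.imwrite('pics/v3.png',cv2.resize(im[130:480,120:520],(640,560)))
E
```

```text
16.75 [ 0.5086 -0.2548  0.1442] [-1.564 -0.039  0.024] tool delta [-1.2 35.1 -6.7]
```

View pics/v3.png

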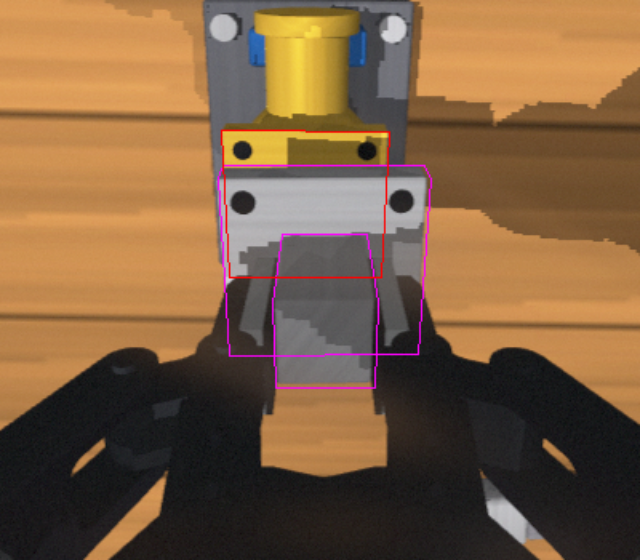

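The outline predicted for the held plate matches the image (plate edge at row ~170, lug 275–375), and the red flange outline matches the real flange's corners. I'll line up and lower.

>>> {"api": "apply_moves", "payload": {"steps": [[0, [-1, 0, -7], 0.005], [0, [0, 0, 0], 0], [0, [0, 15, 0], 0], [0, [0, 8, 0], 0], [0, [0, 0, 0], 0]]}}

```text
t: 17.42
tool_pos: [0.5105, -0.2619, 0.1225]
ee_rot: [-1.566, -0.043, 0.02]
ft_force: [0.1, -0.6, -4.1]
opening: 0.023
```

```bash
python3 d.py .509 -.2613 .108
```

```text
17.425 [ 0.5105 -0.2619  0.1225] [-1.566 -0.043  0.02 ] tool delta [-2.1 14.4  0.6]
```

>>> {"api": "apply_moves", "payload": {"steps": [[0, [-2.5, 6, 0.5], 0], [0, [0, 4, 0], 0], [0, [0, 3, 0], 0], [0, [0, 0, 0], 0]]}}

```text
t: 17.92
tool_pos: [0.5084, -0.2614, 0.1084]
ee_rot: [-1.566, -0.043, 0.02]
ft_force: [-0.0, -0.1, -4.0]
opening: 0.0227
```

```bash
python3 d.py .509 -.2613 .108
```

```text
17.925 [ 0.5084 -0.2614  0.1084] [-1.566 -0.043  0.02 ] tool delta [0.5 0.5 0.1]
```

>>> {"api": "apply_moves", "payload": {"steps": [[0, [0, 1, 0], 0], [0, [0, 0, 0], 0]]}}

```text
t: 18.18
tool_pos: [0.509, -0.2617, 0.1081]
ee_rot: [-1.567, -0.045, 0.02]
ft_force: [-0.8, 0.1, -3.3]
opening: 0.0226
```

>>> {"api": "apply_moves", "payload": {"steps": [[0, [0, 1, 0], 0], [0, [0, 0, 0], 0]]}}

```text
t: 18.42
tool_pos: [0.509, -0.2617, 0.108]
ee_rot: [-1.567, -0.045, 0.02]
ft_force: [-0.3, 1.1, -2.0]
opening: 0.0227
```

>>> {"api": "apply_moves", "payload": {"steps": [[0, [0, 2, 0], 0], [0, [0, 0, 0], 0]]}}

```text
t: 18.68
tool_pos: [0.5092, -0.2617, 0.1081]
ee_rot: [-1.567, -0.046, 0.02]
ft_force: [-0.6, 0.9, -4.0]
opening: 0.0228
```

>>> {"api": "apply_moves", "payload": {"steps": [[0, [0, 3, 0], 0]]}}

```text
t: 18.8
tool_pos: [0.5095, -0.262, 0.1076]
ee_rot: [-1.568, -0.047, 0.02]
ft_force: [-7.8, 2.1, 27.9]
opening: 0.023
```

It's in contact: the force rose to +28 N. I'll relax and release.

>>> {"api": "apply_moves", "payload": {"steps": [[0, [0, 0, 0], 0], [0.35, [0, 0, 0], 0], [0.5, [0, 0, 0], 0], [0.6, [0, 0, 0], 0], [0.6, [0, 0, 0], 0], [0.6, [0, 0, 0], 0]]}}

```text
t: 19.55
tool_pos: [0.5108, -0.2626, 0.1076]
ee_rot: [-1.569, -0.05, 0.02]
ft_force: [0.6, 0.5, 0.9]
opening: 0.0514
```

>>> {"api": "apply_moves", "payload": {"steps": [[0.6, [0, -15, 0], 0], [0.6, [0, -40, 0], 0], [0.6, [0, -50, 0], 0], [0.6, [0, -40, 0], 0], [0.6, [-20, 0, 40], 0], [0.6, [0, 0, 0], 0], [0.6, [0, 0, 0], 0]]}}

```text
t: 20.42
tool_pos: [0.4832, -0.2235, 0.263]
ee_rot: [-1.573, -0.057, 0.02]
ft_force: [0.8, -0.3, -0.2]
opening: 0.0513
```

```bash
python3 snap.py w_fin; python3 - <<'E'
from wf import *
st=pickle.load(open('pics/w_fin.pkl','rb')); m,W=w2c('wrist',st); uv=proj([[.509,-.2613,.1]],m,W)[0]; uc=proj([[.5076,-.0256,.02]],m,W)[0]
q,a=wfit('w_fin','cover',.09,uv,(.509,-.2613,.017)); print(uv,uc)
cv2.imwrite('pics/v4.png',np.hstack([cv2.resize(cv2.imread('pics/w_fin.png'),(400,356)),a]))
E
```

```text
cover area 9187 q [ 0.4652 -0.2601 -0.1307] yaw mod90 -0.131 err 0.47
[279.94547612 231.98388438] [502.89466033 209.15235558]
```

View pics/v4.png

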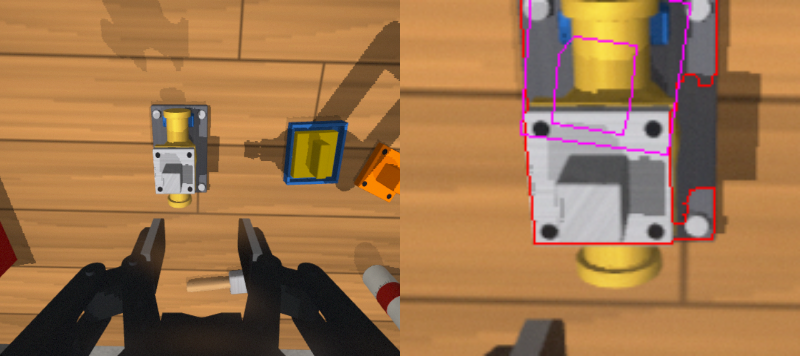

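The cover lies on the flange and the cap is in the holder. My colour mask merged the cover with the base plate, so I'll check the cover pose from its bolt holes and edges instead.

```bash
python3 - <<'E'
from wf import *
im=cv2.imread('pics/w_fin.png'); st=pickle.load(open('pics/w_fin.pkl','rb')); V=w2c('wrist',st)
g=cv2.cvtColor(im,cv2.COLOR_BGR2GRAY); pts=[]
for u,v in [(540,128),(653,128),(657,231),(549,231)]:
    x,y=(u-400)/400*180+189.9, v/356*160+151.9; x0,y0=int(x)-7,int(y)-7; p=g[y0:y0+15,x0:x0+15].astype(float)
    w=np.clip(90-p,0,None); yy,xx=np.indices(w.shape); c=(x0+(w*xx).sum()/w.sum(),y0+(w*yy).sum()/w.sum()); pts.append(ray(c,.1,*V)[:2])
pts=np.array(pts); print(pts.round(4).tolist(),'holes centre',pts.mean(0).round(4))
for i,j in((0,3),(1,2)): d=pts[j]-pts[i]; print('yaw',round(np.arctan2(d[1],d[0]),3),'len',np.hypot(*d).round(4))
for i,j in((0,1),(3,2)): d=pts[j]-pts[i]; print('yaw y',round(-np.arctan2(d[0],d[1]),3),'len',np.hypot(*d).round(4))
G=cv2.GaussianBlur(im,(0,0),1).astype(np.float32)
E=np.minimum(np.sqrt(sum(cv2.Sobel(G[:,:,i],cv2.CV_32F,1,0)**2+cv2.Sobel(G[:,:,i],cv2.CV_32F,0,1)**2 for i in range(3))),250)
t=np.linspace(-.027,.027,60); a=.029
P=np.vstack([np.c_[t,t*0+a,t*0],np.c_[t,t*0-a,t*0],np.c_[t*0+a,t,t*0],np.c_[t*0-a,t,t*0]])
def cost(x):
    p=proj(place(P,[x[0]/100,x[1]/100,x[2]/10],.1),*V).astype(np.float32); return -cv2.remap(E,p[None,:,0],p[None,:,1],1).mean()
r=min((minimize(cost,[50.9+i,-26.1+j,k],method='Nelder-Mead') for i in(-.2,0,.2) for j in(-.2,0,.2) for k in(-.3,.1,.5)),key=lambda r:r.fun)
print('edges',(r.x/[100,100,10]).round(4),r.fun)
E
```

```text
[[0.488, -0.285], [0.4869, -0.2412], [0.5307, -0.2401], [0.5316, -0.284]] holes centre [ 0.5093 -0.2626]
yaw 0.024 len 0.0436
yaw 0.025 len 0.0439
yaw y 0.026 len 0.0438
yaw y 0.02 len 0.0439
edges [ 0.5086 -0.2623  0.0204] -249.68319702148438
```

```bash
python3 -c "
from workcell import *
print(job_done()); s=state(); print(s['t'],s['tool_pos'],s['ft_force'])"
```

```text
the job is handed in; nothing more can be done
None
the job is handed in; nothing more can be done
```

I moved the yellow cap from the valve into the blue holder and let go, then laid the small grey cover, lug up, on the bare flange. I released it, backed the gripper off clear and handed the job in at about 20.5 s. No verdict was reported.

**Cap:** After release I measured it at (0.508, -0.026), about 3 mm from the holder centre and well inside the 16 mm limit. In the pictures it lies flat in the recess.

**Cover:** It is about 1 mm off the flange centre, at (0.509, -0.2625) against (0.509, -0.2614). The edges are within about 0.01 rad. The bolt-hole spacing (43.8 mm, the same as measured on the flange) fits a cover lying flush at the right height. I set it down in light contact, with one brief press of about 30 N, and did not drop it.

**Bystanders:** My path stayed clear of the spray can, brush and ring, and the brush and can show in the last picture. I did not measure any of the three again.

**Checks that failed or disagreed:**
- The final colour-mask fit of the cover failed because the mask merged with the dark base plate. I used the bolt holes and edges instead, and these agreed with each other to under 1 mm.
- The first cap yaw from the fixed cameras (-0.05 rad) disagreed with the wrist view (0.03 rad). The side camera's colour mask had failed there, so I used the wrist value.
- The gripper drifted to about 0.05 rad of tilt during the moves, with no visible effect on either part.

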